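# Set the driver switches and close the cover

### The job

On the grey motor-driver box with the raised cover, set the three small slide switches: the front one (farthest from the hinge) and the rear one (nearest the hinge) fully on, the middle one fully off; on is the side with the white rib. Then take the cover by its bar handle and lower it gently, without letting it fall, until it rests fully closed, and leave the loose things on the bench where they are.

Things in the scene. Friction and masses are not known exactly. Their poses are not given: they have to be found in the camera images.
- driver_box: Open grey enclosure fixed to the bench, 140 mm deep (x), 220 mm wide (y), walls 5 mm thick, 66 mm high. Origin: centre of its underside; x points from its front to the hinge side (roughly away from the robot), y left, z up. Behind the switch block is a finned heat sink, up to z = 35 mm; at y = +-86 mm are green terminal blocks, up to z = 29 mm.
- switch_block (a point): Centre of the top of the black switch block in the box, 78 mm (x) by 100 mm (y), at x = -20 mm, y = 0, z = 35 mm in the box's frame. It bears three levers side by side, 24 mm apart along the box's x. A white rib 66 mm long, 2 mm high, at y = +40 mm marks the on side.
- switch_front (a joint): Front switch (farthest from the hinge): its travel in m, 0 = fully off (towards the box's -y side), 0.016 = fully on (towards +y, the white rib). It slides with about 1.2 N of friction and stays where it is left, also halfway.
- switch_middle (a joint): Middle switch: its travel in m, 0 = fully off (towards the box's -y side), 0.016 = fully on (towards +y, the white rib). It slides with about 1.2 N of friction and stays where it is left, also halfway.
- switch_rear (a joint): Rear switch (nearest the hinge): its travel in m, 0 = fully off (towards the box's -y side), 0.016 = fully on (towards +y, the white rib). It slides with about 1.2 N of friction and stays where it is left, also halfway.
- tip_front (a point): White upright lever, 8 mm (x) by 8 mm (y), standing 18 mm above the switch block; the point is the centre of its top. In the box's frame it stands at x = -44 mm, y = -8 mm when off and +8 mm when on, top at z = 53 mm.
- tip_middle (a point): White upright lever, 8 mm (x) by 8 mm (y), standing 18 mm above the switch block; the point is the centre of its top. In the box's frame it stands at x = -20 mm, y = -8 mm when off and +8 mm when on, top at z = 53 mm.
- tip_rear (a point): White upright lever, 8 mm (x) by 8 mm (y), standing 18 mm above the switch block; the point is the centre of its top. In the box's frame it stands at x = 4 mm, y = -8 mm when off and +8 mm when on, top at z = 53 mm.
- cover (a joint): Angle of the cover in rad: 0 = closed, on its stop; pi/2 = upright; 1.85 = open stop, leaning back from the robot. A 140 x 220 x 4 mm grey plate, about 0.35 kg, hinged along the box's far upper edge. Its slightly stiff hinge holds it only within about 0.15 rad of upright; leaning further towards the robot it falls shut if let go.
- cover_hinge (a point): Middle of the hinge line, at x = 70 mm, y = 0, z = 68 mm in the box's frame; the hinge line runs along the box's y.
- cover_bar (a point): Middle of the handle: round steel bar 10 mm thick, 100 mm long, parallel to the hinge, 180 mm from it in the cover's plane; an open gap, 35 x 90 mm, lies between bar and cover edge. Pinched from above, it turns between the fingers as the cover swings. Closed, it is 68 mm above the bench, 40 mm before the box's front: there open the fingers only some 15 mm to each side.
- jar: Loose clear jar, black cap, 52 mm across, 70 mm high, left of the box. Origin: centre of its underside.
- nozzle: Loose brass nozzle, 36 mm across, 45 mm high, right of the box. Origin: centre of its underside.
- collar: Loose white plastic collar, 48 mm across, 18 mm high, right of the box. Origin: centre of its underside.
- lattice: Loose tan printed lattice, 120 x 160 x 12 mm, on the black plate at the left. Origin: centre of its underside.
- caliper: Loose steel caliper, 200 mm long, 12 mm high, lying at the right. Origin: its underside, mid-length.

How it is judged:
By the outcome, as a careful person would: the job done as asked, in the order asked, and still so for the second after the job is handed in, with the robot touching nothing.
It also fails if it takes over 67 s, if anything falls off the work surface, if the arm or the gripper's body presses on something with over 40 N, if the wrist force passes 120 N, or if a joint passes its speed limit or range.

### The arm

A 6-joint arm with a two-finger parallel gripper is mounted at the origin on the work surface. World frame = base frame: x ahead of the robot, y to its left, z up, the work surface at z = 0. Lengths are in mm, angles in rad, forces in N, time in s.
With the tool pointing down it reaches from about 400 to 925 mm from the base axis. Payload 12.5 kg.
Tool frame: the origin (TCP) lies at the very end of the fingers, on their centre line; the grasp point (between the pads) lies 19 mm behind it; z points along the fingers, y is the line along which they close (so a half turn about z gives the same grasp; the last joint's range is limited). The gripper opens to 95 mm and grips with 3 to 60 N. Pads are 20 mm wide; open, the fingers measure 119 mm over their backs; the gripper's body (75 mm by 180 mm) begins 59 mm behind the grasp point.
Start: joints at [-1.311, 0.491, 1.559, -0, 1.092, -0.106], TCP at [223.584, -583.658, 214.661] pointing down, gripper open.
Joint ranges: [-3.1, 3.1], [-0.84, 2.19], [0.05, 2.79], [-1.13, 4.28], [0.06, 2.93], [-2.69, 2.69]. Speed limits (rad/s): [2.22, 2.22, 2.79, 3.14, 3.14, 3.14].

### API

Orientations are given as [roll, pitch, yaw] about the fixed x, y, z axes, in that order (R = Rz(yaw) Ry(pitch) Rx(roll)).
In Python, from cell import env gives the robot as it stands.
- The arm moves only by the shell command python3 steer.py, which reads ROWS from standard input. ROWS is one flat JSON list of numbers that holds 1 to 5 rows one after another, with no inner brackets; each row has 5 numbers: dx, dy, dz in units of 20 mm, then a turn about the tool's z in rad, then the opening from 0.0 (shut) to 1.0 (fully open); each row is the pose to reach, as a shift and turn from the pose commanded when the command began, along the tool's axes at that moment; what a row does not reach only later rows make up. A row lasts 1/12 s, in which the tool goes at most 41.7 mm and 0.125 rad, less where a joint would pass 70% of its speed; a pose out of reach is approached as far as the arm can. The fingers move at their own pace and stop on an object; the grip force is fixed at half the most. Time passes only in rows, so rows that do not move let the fingers close. It prints the time, the measured TCP pose, the force, the opening and the grip force at its end. Input that does not fit is refused with a message, and nothing moves.
- env.state(): the state, without advancing time (a new reading comes with each control period).
- env.read_camera(name): name is "scene" or "top" or "wrist"; returns (picture, depth): 480x640x3 uint8, red, green, blue; 480x640 float32, mm along the optical axis (not along the pixel's ray), 0 where there is no reading.
- env.camera_info(name): a dict with "vertical_fov" (degrees; the focal length in pixels is half the picture's height over the tangent of half this angle, whatever the lens; pixels are square), "cx", "cy" (the principal point, pixels), "origin" and "attitude" of the camera in the world. Camera axes: x right, y down, z forward; pixel columns grow to the right and rows downward; lengths in mm; the calibration is good to about 2 mm. A picture is of the moment at which its call begins: read the wrist's pose just before it. camera_info takes no time and is no camera call; for the wrist camera it gives the pose at the moment of the call.
- env.job_done(): hands the job in; it is judged then, once.
The state is a dict: "t": time; "joints": joint angles; "qvel": joint speeds; "tau": joint torques, N m; "eef_pos": TCP position; "tcp_rot": TCP orientation; "ft_force": force on the tool from outside, world axes, zero at the start; "moment": the same for the moment, N m; "opening": opening from 0.0 (shut) to 1.0 (fully open); "grip_force": force on a finger pad.
Only numpy, scipy, OpenCV 4.12 (cv2) and the standard library are available. Lean on these libraries where they do the work, as an engineer would, in place of code of your own. Each camera call takes 0.05 s, during which the arm holds its last target. There are 200 camera calls.

## Working session

There is one attempt and no reset: what is moved stays moved. The work goes in short steps, Python scripts to look and compute and a shell command to move; the robot and the scene stay as the last step left them, time stands still between calls to the robot, and variables do not carry over. Pictures are saved under pics/ and viewed, at most 10 in all, crops included, and the job is handed in when it is done.

```bash
ls; mkdir -p pics
python3 - <<'E'
from cell import env
import cv2
for n in ("scene","top","wrist"):
    i=env.camera_info(n); print(n,i)
    p,d=env.read_camera(n); cv2.imwrite(f"pics/{n}0.png",p[:,:,::-1])
    import numpy as np; np.save(f"/tmp/{n}0.npy",d)
print(env.state())
E
```

```text
cell.py
pics
steer.py
scene {'vertical_fov': 55.651808889455474, 'cx': 322.7753598057807, 'cy': 234.43713716817376, 'origin': array([ 953.96292852, -570.68298841,  835.08379089]), 'attitude': array([-2.4041647 , -0.0192797 ,  0.61896974])}
top {'vertical_fov': 52.877311454461235, 'cx': 315.5700344257872, 'cy': 235.61643230829296, 'origin': array([ 466.32975749,   15.00305034, 1240.42566778]), 'attitude': array([-3.07516065,  0.01530498, -1.56401622])}
wrist {'vertical_fov': 65.06597897813751, 'cx': 320.74134739014374, 'cy': 239.57730594836568, 'origin': array([ 298.07333895, -554.96027841,  383.20649163]), 'attitude': array([ 2.85542116e+00,  1.44393525e-03, -1.20485274e+00])}
{'t': 0.15, 'joints': array([-1.31062641e+00,  4.91403464e-01,  1.55930836e+00, -2.13622035e-05,
        1.09168225e+00, -1.05608662e-01]), 'qvel': array([-0.00031617, -0.00149846, -0.00250883, -0.00095803, -0.00059046,
       -0.00124626]), 'tau': array([ 1.34139798e-03, -6.12897062e+01, -2.58279669e+01,  6.92260405e-02,
        4.73074685e-02, -6.95925041e-05]), 'eef_pos': array([ 223.51453581, -583.48165176,  214.20731757]), 'tcp_rot': array([-3.14079370e+00, -6.56361744e-05,  3.65788408e-01]), 'ft_force': array([0.11138226, 0.34386717, 0.5114517 ]), 'moment': array([-0.00307281,  0.02408838, -0.03332036]), 'grip_force': 0.0, 'opening': 1.0022936836167515}
```
View pics/top0.png

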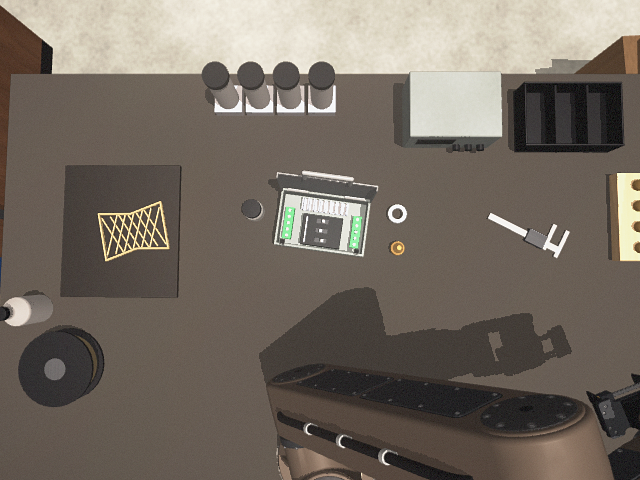

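View pics/scene0.png

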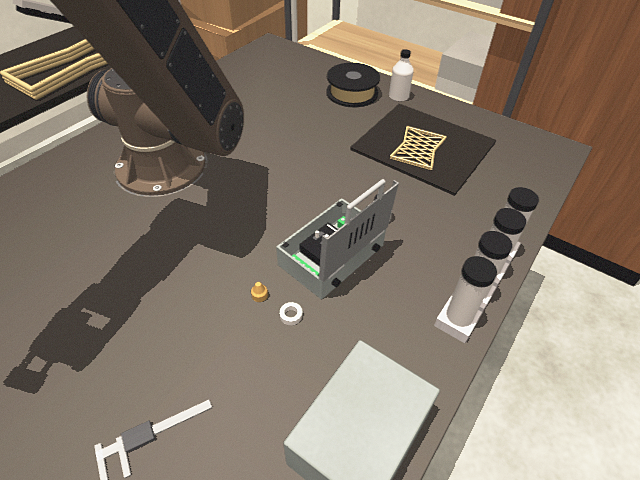

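The top view shows the box at about px (275–370, 185–257), with the levers near (320, 230) and the cover roughly upright with its bar at (328, 177). The scene view shows the nozzle and collar to its right. Next I measure.

Create h.py:
```python
import numpy as np, cv2
from scipy.spatial.transform import Rotation as Ro
from cell import env
def K(i): return 240/np.tan(np.radians(i["vertical_fov"]/2))
def rays(i,px):
    px=np.atleast_2d(px).astype(float); f=K(i)
    d=np.c_[(px[:,0]-i["cx"])/f,(px[:,1]-i["cy"])/f,np.ones(len(px))]
    return Ro.from_euler("xyz",i["attitude"]).apply(d)
def onz(i,px,z):
    r=rays(i,px); o=np.array(i["origin"]); return o+r*((z-o[2])/r[:,2])[:,None]
def cloud(i,d):
    v,u=np.mgrid[:480,:640]; r=rays(i,np.c_[u.ravel(),v.ravel()])
    return (np.array(i["origin"])+r*d.reshape(-1,1)).reshape(480,640,3)
def proj(i,P):
    q=Ro.from_euler("xyz",i["attitude"]).inv().apply(np.atleast_2d(P)-i["origin"]); f=K(i)
    return np.c_[q[:,0]/q[:,2]*f+i["cx"],q[:,1]/q[:,2]*f+i["cy"]]
```

Run:
```python
from h import *
i=env.camera_info("top"); d=np.load("/tmp/top0.npy"); p=cv2.imread("pics/top0.png")
C=cloud(i,d)
h=cv2.cvtColor(p,cv2.COLOR_BGR2HSV)
g=cv2.inRange(h,(50,90,60),(85,255,255)); g[:150]=0; g[300:]=0
n,l,s,c=cv2.connectedComponentsWithStats(g)
for k in range(1,n):
    if s[k,4]>60: print("green",c[k],s[k],onz(i,c[k],29),np.median(C[l==k],0), cv2.minAreaRect(np.argwhere(l==k)[:,::-1].astype(np.float32)))
roi=np.zeros((480,640),bool); roi[165:270,265:390]=1
z=C[...,2]
rim=roi&(abs(z-66)<4); P=C[rim][:,:2].astype(np.float32); print("rim",len(P),cv2.minAreaRect(P))
hi=roi&(z>85); print("cover z", z[hi].max(), )
Q=C[hi]; 
for a in range(90,270,15):
    m=(Q[:,2]>a)&(Q[:,2]<a+15)
    if m.any(): print(a,m.sum(),Q[m].mean(0).round(1),Q[m].min(0).round(),Q[m].max(0).round())
cv2.imwrite("pics/crop0.png",cv2.resize(p[160:270,260:410],None,fx=5,fy=5,interpolation=cv2.INTER_CUBIC))
```

```text
green [288.02714932 222.68325792] [282 207  13  32 221] [[579.10193539 103.79562067  29.        ]] [578.64545874 103.80347977  26.7553156 ] ((287.989990234375, 222.56997680664062), (8.9095458984375, 31.39554214477539), 8.130102157592773)
green [355.09615385 231.98076923] [349 217  13  32 208] [[556.53973339 -65.21904405  29.        ]] [556.53398017 -65.08778947  26.80774021] ((355.1531677246094, 232.0436248779297), (8.692283630371094, 31.39130210876465), 7.765164852142334)
rim 596 ((579.3746948242188, 17.99480438232422), (219.95750427246094, 140.7421875), 82.43899536132812)
cover z 1240.4256677841536
90 121 [649.4   5.7  98. ] [626. -99.  90.] [665. 119. 105.]
105 124 [651.   12.6 112.3] [627. -99. 105.] [665. 118. 120.]
120 139 [651.2   6.9 127.2] [631. -98. 120.] [666. 118. 135.]
135 145 [652.    7.5 142.7] [629. -99. 135.] [667. 117. 150.]
150 147 [653.5  14.4 157.6] [ 629. -100.  150.] [668. 119. 165.]
165 153 [653.1   4.2 172.5] [ 631. -100.  165.] [668. 117. 180.]
180 158 [654.9  12.7 187.7] [631. -99. 180.] [669. 118. 195.]
195 288 [655.9   5.9 204.7] [ 632. -101.  195.] [673. 118. 210.]
210 26 [654.5   6.5 214.6] [634. -98. 210.] [670. 115. 224.]
225 17 [652.4   5.5 232.6] [645. -45. 226.] [660.  60. 240.]
240 248 [656.9   7.2 251.1] [646. -46. 242.] [669.  60. 255.]
255 7 [655.7   1.4 255.7] [649. -42. 255.] [661.  47. 257.]
```

View pics/crop0.png

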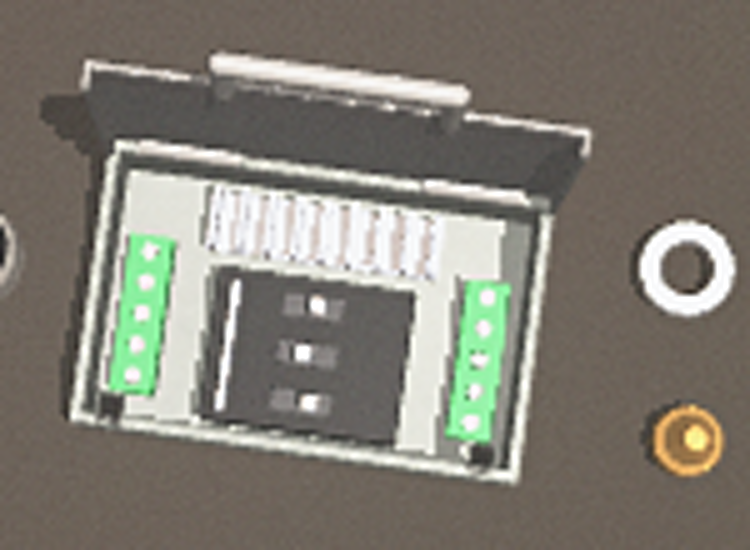

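The crop shows the box yawed about −7.6°. The levers are at crop px (317,306) rear, (303,352) middle and (309,402) front, all part-way, and the white rib is at x≈228.

```bash
cat >> h.py <<'E'
yaw=np.radians(-7.58); O=np.array([579.4,18.2,0])
Rb=Ro.from_euler("z",yaw)
def b2w(p): return O+Rb.apply(p)
def w2b(p): return Rb.inv().apply(np.asarray(p)-O)
def totool(target):  # world TCP target -> shift in tool axes
    s=env.state(); return Ro.from_euler("xyz",s["tcp_rot"]).inv().apply(np.asarray(target)-s["eef_pos"])
E
python3 - <<'E'
from h import *
i=env.camera_info("top"); p=cv2.imread("pics/top0.png")
m=(p.min(2)>150).astype(np.uint8); 
n,l,s,c=cv2.connectedComponentsWithStats(m[160:270,260:410],connectivity=4)
for k in range(1,n):
    if 300<c[k][0]*5+0<0 or (54<c[k][0]<70 and 55<c[k][1]<86): print(s[k,4],c[k],w2b(onz(i,c[k]+[260,160],53)).round(1))
    if 40<c[k][0]<50 and 50<c[k][1]<85: print("rib",s[k,4],c[k],w2b(onz(i,c[k]+[260,160],37)).round(1))
t=b2w([-44,0,130]); print("target",t,totool(t))
E
```

```text
1914 [60.52246604 57.5862069 ] [[10.   4.9 53. ]]
rib 43 [45.04651163 68.8372093 ] [[-21.7  39.7  37. ]]
11 [62.90909091 60.63636364] [[ 3.3 -2.  53. ]]
13 [60.38461538 70.23076923] [[-21.1   0.9  53. ]]
13 [61.53846154 80.15384615] [[-45.   -5.3  53. ]]
target [535.78448757  24.00405684 130.        ] [ 508.89420676 -455.53376709   84.60469621]
```

The rows are not in the units I measure in: shifts go in units of 20 mm. I convert before sending: 127 mm is 6.35, -114 mm is -5.7.

```bash
echo '[1.25, -1.15, 0, 0, 1, 2.55, -2.3, 0, 0, 1, 3.8, -3.45, 0, 0, 1, 5.1, -4.55, 0, 0, 1, 6.35, -5.7, 0, 0, 1]' | python3 steer.py
echo '[1.25, -1.15, 0, 0, 1, 2.55, -2.3, 0, 0, 1, 3.8, -3.45, 0, 0, 1, 5.1, -4.55, 0, 0, 1, 6.35, -5.7, 0, 0, 1]' | python3 steer.py
echo '[1.25, -1.15, 0, 0, 1, 2.55, -2.3, 0, 0, 1, 3.8, -3.45, 0, 0, 1, 5.1, -4.55, 0, 0, 1, 6.35, -5.7, 0, 0, 1]' | python3 steer.py
echo '[1.25, -1.15, 0, 0, 0.35, 2.55, -2.3, 0, 0, 0.35, 3.8, -3.45, 0, 0, 0.35, 5.1, -4.55, 0, 0, 0.35, 6.35, -5.7, 0, 0, 0.35]' | python3 steer.py
echo '[0, 0, 0, -0.12, 0.35, 0, 0, 0, -0.24, 0.35, 0, 0, 0, -0.36, 0.35, 0, 0, 0, -0.48, 0.35, 0, 0, 0, -0.6, 0.35]' | python3 steer.py
python3 - <<'E'
from h import *
s=env.state(); print(s["joints"],s["eef_pos"],s["tcp_rot"],s["opening"],s["t"])
E
```

```text
t: 0.57
eef_pos: [301.8, -430.3, 214.5]
tcp_rot: [-3.141, 0.0, 0.365]
ft_force: [0.3, -0.4, 0.1]
opening: 1.0
grip_force: 0.0
t: 0.98
eef_pos: [379.7, -278.4, 214.6]
tcp_rot: [3.141, -0.0, 0.366]
ft_force: [1.5, -0.6, -0.4]
opening: 0.999
grip_force: 0.0
t: 1.4
eef_pos: [457.6, -126.4, 214.7]
tcp_rot: [3.141, -0.0, 0.366]
ft_force: [0.5, -0.3, 0.5]
opening: 1.0
grip_force: 0.0
t: 1.82
eef_pos: [535.4, 25.6, 214.5]
tcp_rot: [3.142, 0.0, 0.366]
ft_force: [0.5, -0.8, 0.0]
opening: 0.708
grip_force: 0.0
t: 2.23
eef_pos: [534.8, 24.0, 214.4]
tcp_rot: [-3.141, 0.0, 0.972]
ft_force: [-0.4, 0.1, -0.2]
opening: 0.375
grip_force: 0.0
[-7.84428574e-02  3.64342957e-01  1.77843080e+00 -9.07619353e-05
  9.99224622e-01  5.20356212e-01] [534.76841321  24.0474392  214.40291102] [-3.14127857e+00  2.67935953e-04  9.72046413e-01] 0.37510727131610233 2.2333
```

```bash
echo '[0, 0, 0, -0.12, 0.35, 0, 0, 0, -0.24, 0.35, 0, 0, 0, -0.36, 0.35, 0, 0, 0, -0.48, 0.35, 0, 0, 0, -0.6, 0.35]' | python3 steer.py >/dev/null
echo '[0, 0, 0, -0.12, 0.35, 0, 0, 0, -0.24, 0.35, 0, 0, 0, -0.36, 0.35, 0, 0, 0, -0.48, 0.35, 0, 0, 0, -0.6, 0.35]' | python3 steer.py >/dev/null
echo '[0, 0, 0, -0.12, 0.35, 0, 0, 0, -0.24, 0.35, 0, 0, 0, -0.36, 0.35, 0, 0, 0, -0.48, 0.35, 0, 0, 0, -0.6, 0.35]' | python3 steer.py >/dev/null
echo '[0, 0, 0, -0.12, 0.35, 0, 0, 0, -0.237, 0.35, 0, 0, 0, -0.237, 0.35, 0, 0, 0, -0.237, 0.35]' | python3 steer.py
python3 - <<'E'
from h import *
s=env.state(); print(s["joints"],w2b(s["eef_pos"]),s["ft_force"])
print(totool(b2w([-44,-5.3,41])))
E
```

```text
t: 3.82
eef_pos: [534.8, 23.9, 214.5]
tcp_rot: [-3.141, -0.0, 2.999]
ft_force: [-0.3, 0.4, -0.0]
opening: 0.348
grip_force: 0.0
[-7.87269793e-02  3.64222686e-01  1.77838673e+00 -1.10324909e-04
  9.99258802e-01 -1.50698527e+00] [-44.97395072  -0.24456912 214.48100397] [-0.31613832  0.3840679  -0.03028764]
[ -1.07205853  -5.02614144 173.48127649]
```

```bash
echo '[-0.05, -0.25, 1.75, -0.01, 0.35, -0.05, -0.25, 3.5, -0.01, 0.35, -0.05, -0.25, 5.25, -0.01, 0.35, -0.05, -0.25, 6.5, -0.01, 0.35, -0.05, -0.25, 7.25, -0.01, 0.35]' | python3 steer.py
echo '[0, 0, 0.5, 0, 0.35, 0, 0, 1, 0, 0.35, 0, 0, 1.4, 0, 0.35, 0, 0, 1.4, 0, 0.2, 0, 0, 1.4, 0, 0.05]' | python3 steer.py
echo '[0, 0, 0, 0, 0, 0, 0, 0, 0, 0, 0, 0, 0, 0, 0]' | python3 steer.py
python3 - <<'E'
from h import *
s=env.state(); print(w2b(s["eef_pos"]),s["ft_force"],s["opening"])
p,d=env.read_camera("wrist"); cv2.imwrite("pics/w1.png",p[:,:,::-1])
E
```

```text
t: 4.23
eef_pos: [534.0, 18.8, 66.9]
tcp_rot: [-3.141, -0.003, 3.008]
ft_force: [0.4, -0.1, -0.3]
opening: 0.348
grip_force: 0.0
t: 4.65
eef_pos: [535.3, 18.8, 41.9]
tcp_rot: [-3.142, 0.0, 3.012]
ft_force: [1.4, -0.5, 0.1]
opening: 0.26
grip_force: 0.0
t: 4.9
eef_pos: [535.5, 18.7, 42.3]
tcp_rot: [-3.142, 0.001, 3.013]
ft_force: [0.3, -0.2, 2.9]
opening: 0.079
grip_force: 30.0
[-43.56391799  -5.25967512  42.3185801 ] [ 0.26779857 -0.17527328  2.88806299] 0.07908724633294249
```

View pics/w1.png

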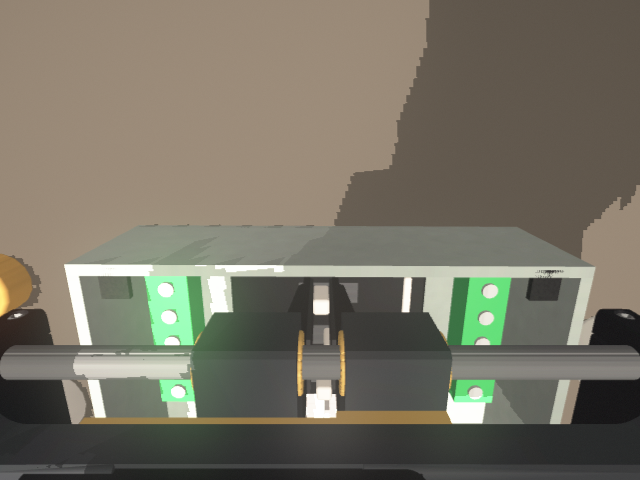

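The wrist view shows the fingers closed on something at (320, 340). There is a white lever top at (321, 298) and another at (322, 405). I'll project known points to check which lever is gripped.

Run:
```python
from h import *
i=env.camera_info("wrist"); s=env.state()
print("tcp",proj(i,s["eef_pos"]))
for x,y in((-44,-5.3),(-20,.9),(4,-2)): print(x,proj(i,b2w([x,y,53])),proj(i,b2w([x,y,36])))
print("front wall",proj(i,b2w([-70,0,66])),proj(i,b2w([-70,40,0])), "rib",proj(i,b2w([-20,40,37])))
```

```text
tcp [[320.54959095 298.84821623]]
-44 [[320.45160639 307.97126359]] [[320.45072317 292.58067254]]
-20 [[333.14512395 353.14146785]] [[332.09805487 334.56117917]]
4 [[326.72861908 394.97960683]] [[326.22772288 373.68705171]]
front wall [[333.55286709 265.19089864]] [[398.77056258 225.51111153]] rib [[406.89753638 335.77318949]]
```

Projection confirms that the gripped lever is the front one. I slide it on, towards +y.

To row units: 3 mm is 0.15, 12 mm is 0.6.

```bash
echo '[0, 0.15, 0, 0, 0, 0, 0.3, 0, 0, 0, 0, 0.45, 0, 0, 0, 0, 0.6, 0, 0, 0, 0, 0.6, 0, 0, 0]' | python3 steer.py
echo '[0, 0.05, 0, 0, 0, 0, 0.05, 0, 0, 0]' | python3 steer.py
echo '[0, 0.05, 0, 0, 0, 0, 0.05, 0, 0, 0]' | python3 steer.py
echo '[0, 0.05, 0, 0, 0, 0, 0.05, 0, 0, 0]' | python3 steer.py
python3 -c "
from h import *
s=env.state(); print(w2b(s['eef_pos']),s['ft_force'],s['opening'])"
```

```text
t: 5.37
eef_pos: [537.1, 30.4, 42.3]
tcp_rot: [-3.141, 0.001, 3.013]
ft_force: [-1.6, -5.6, 6.6]
opening: 0.077
grip_force: 30.0
t: 5.53
eef_pos: [537.1, 30.5, 42.3]
tcp_rot: [-3.14, 0.001, 3.013]
ft_force: [-1.9, -13.4, 6.2]
opening: 0.08
grip_force: 30.0
t: 5.7
eef_pos: [537.1, 30.6, 42.3]
tcp_rot: [-3.139, 0.001, 3.014]
ft_force: [-2.5, -21.2, 7.5]
opening: 0.079
grip_force: 30.0
t: 5.87
eef_pos: [537.2, 30.7, 42.3]
tcp_rot: [-3.138, 0.001, 3.014]
ft_force: [-4.9, -30.2, 8.4]
opening: 0.078
grip_force: 30.0
[-43.53419223   6.86171932  42.26824169] [ -4.92122962 -30.20227889   8.44903257] 0.0782958861968146
```

To row units: -3 mm is -0.15.

```bash
echo '[0, -0.15, 0, 0, 0, 0, -0.15, 0, 0, 0.35, 0, -0.15, 0, 0, 0.35, 0, -0.15, 0, 0, 0.35]' | python3 steer.py
echo '[0, 0, -0.6, 0, 0.35, 0, 0, -1.25, 0, 0.35, -0.6, -0.15, -1.4, 0, 0.35, -1.2, -0.3, -1.4, 0, 0.35, -1.2, -0.3, -1.4, 0, 0.35]' | python3 steer.py
python3 - <<'E'
from h import *
s=env.state(); print(w2b(s["eef_pos"]),s["ft_force"],s["opening"])
i=env.camera_info("top"); p,d=env.read_camera("top"); cv2.imwrite("pics/t2.png",p[:,:,::-1])
i2=env.camera_info("wrist"); p,d=env.read_camera("wrist"); cv2.imwrite("pics/w2.png",p[:,:,::-1])
print(proj(i2,b2w([-44,8,53])),proj(i2,b2w([-44,6.7,53])))
E
```

```text
t: 6.2
eef_pos: [536.7, 30.9, 41.6]
tcp_rot: [-3.142, 0.0, 3.013]
ft_force: [0.4, -0.1, 0.3]
opening: 0.232
grip_force: 0.0
t: 6.62
eef_pos: [561.5, 21.4, 70.0]
tcp_rot: [3.142, 0.002, 3.013]
ft_force: [-1.1, -0.8, 0.1]
opening: 0.351
grip_force: 0.0
[-18.15951622   0.84152219  69.96207777] [-1.06848803 -0.77164438  0.11626807] 0.35137775644489927
[[334.36174419 241.64344267]] [[331.83827137 241.63539373]]
```

View pics/w2.png

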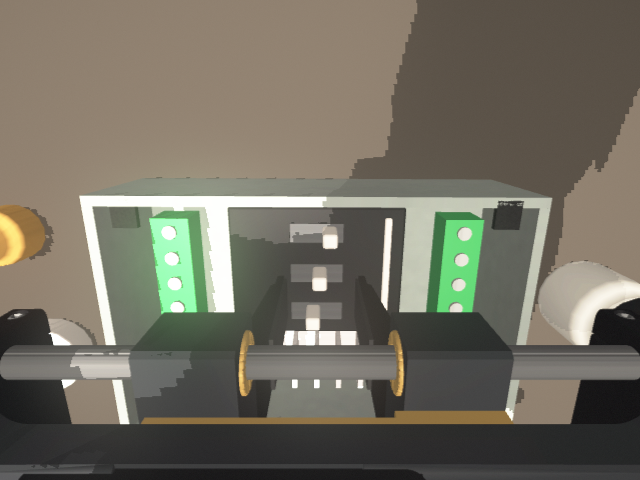

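The wrist view shows all three levers: front at (330, 237), middle at (319, 278), rear at (313, 317). The rib is at x≈388 and the slots span about 290–343. I'll compute lever offsets relative to the slots.

Run:
```python
from h import *
i=env.camera_info("wrist"); p=cv2.imread("pics/w2.png"); g=p.min(2)
hsv=cv2.cvtColor(p,cv2.COLOR_BGR2HSV)
for r in (230,234,238,270,276,282,310,318): print(r,g[r,284:350:2])
m=(g>130).astype(np.uint8); m[:,:300]=0;m[:,345:]=0;m[:215]=0;m[329:]=0
n,l,s,c=cv2.connectedComponentsWithStats(m,connectivity=4)
for k in range(1,n):
    if s[k,4]>30: print("lever",c[k],s[k],w2b(onz(i,[s[k,0]+s[k,2]/2-.5,s[k,1]+6],53)).round(2))
for y in(238,):
    e=onz(i,[[229.5,y],[404,y],[388,y],[290,y],[343,y]],35); print(w2b(e).round(1))
```

```text
230 [103 103 102 159 170 170 170 170 171 171 171 170 170 169 169 168 169 169
 169 169 159 154 154 155 154 154 139 112 111 111  72  70  69]
234 [103 102 102 152 167 167 125 110 166 165 116 115 115 115 116 109 110 110
 110 147 155 179 179 179 177 177 152 113 109 109  71  70  69]
238 [101 101 102 155 165 111 111 110 111 110 110 110 110 110 110 110 110 110
 111 132 236 245 245 245 246 246 234 123 109 110  72  70  69]
270 [ 70  69  69  83 109 108 108 110 109 109 108 108 108 108 118 150 151 151
 154 152 150 131 110 110 110 110 109 109 110  93  67  66  67]
276 [ 66  69  69  74 106 108 108 107 107 107 106 107 106 106 128 153 153 154
 154 154 152 138 109 107 108 108 107 108 109  85  68  69  68]
282 [ 61  62  69  69  72  72  72  72  72  72  72  71  71  72 178 240 244 244
 245 246 243 176  81  81  81  82  81  81  81  71  66  68  66]
310 [ 65  64  71  72 108 111 111 112 111 111 111 138 154 155 156 157 156 152
 118 112 113 111 112 113 113 113 112 113 113  75  70  69  69]
318 [ 66  66  71  72 109 114 114 115 115 115 115 172 204 206 206 205 206 193
 119 115 114 114 114 115 116 115 115 115 114  74  72  71  70]
lever [321.97163121 233.5248227 ] [300 224  38  25 564] [[-51.12  -0.11  53.  ]]
lever [319.16081871 278.75438596] [312 267  15  24 342] [[-27.65   0.2   53.  ]]
lever [312.53915663 316.62951807] [306 305  14  24 332] [[-5.49 -3.28 53.  ]]
[[-41.5 -50.3  35. ]
 [-41.8  48.   35. ]
 [-41.8  38.9  35. ]
 [-41.6 -16.2  35. ]
 [-41.7  13.6  35. ]]
```

```bash
echo '[0.1, 0, 0.5, 0, 0.35, 0.1, 0, 1, 0, 0.35, 0.1, 0, 1.4, 0, 0.35, 0.1, 0, 1.4, 0, 0, 0.1, 0, 1.4, 0, 0]' | python3 steer.py
echo '[0, 0, 0, 0, 0, 0, 0, 0, 0, 0, 0, 0, 0, 0, 0]' | python3 steer.py
echo '[0, -0.15, 0, 0, 0, 0, -0.3, 0, 0, 0, 0, -0.45, 0, 0, 0, 0, -0.45, 0, 0, 0]' | python3 steer.py
echo '[0, -0.05, 0, 0, 0, 0, -0.05, 0, 0, 0]' | python3 steer.py
echo '[0, -0.05, 0, 0, 0, 0, -0.05, 0, 0, 0]' | python3 steer.py
python3 -c "
from h import *
s=env.state(); print(w2b(s['eef_pos']),s['ft_force'],s['opening'])"
```

```text
t: 7.13
eef_pos: [557.2, 22.0, 40.7]
tcp_rot: [-3.141, -0.002, 3.013]
ft_force: [0.2, -0.0, -0.4]
opening: 0.259
grip_force: 0.0
t: 7.38
eef_pos: [557.9, 21.9, 41.9]
tcp_rot: [-3.142, 0.001, 3.013]
ft_force: [0.5, 0.6, -0.6]
opening: 0.08
grip_force: 30.0
t: 7.72
eef_pos: [556.6, 12.3, 41.9]
tcp_rot: [-3.141, 0.0, 3.012]
ft_force: [-0.6, -0.4, 1.7]
opening: 0.077
grip_force: 30.0
t: 7.88
eef_pos: [556.6, 11.7, 41.9]
tcp_rot: [-3.141, 0.0, 3.013]
ft_force: [-0.4, -1.2, 3.5]
opening: 0.078
grip_force: 30.0
t: 8.05
eef_pos: [556.6, 11.5, 41.8]
tcp_rot: [3.141, 0.001, 3.013]
ft_force: [-0.3, 3.9, 4.0]
opening: 0.077
grip_force: 30.0
[-21.75972462  -9.70037106  41.84634425] [-0.29086272  3.92224928  3.99366641] 0.07688159841585217
```

```bash
echo '[0, -0.05, 0, 0, 0, 0, -0.05, 0, 0, 0]' | python3 steer.py
echo '[0, -0.05, 0, 0, 0, 0, -0.05, 0, 0, 0]' | python3 steer.py
echo '[0, 0.1, 0, 0, 0, 0, 0.1, 0, 0, 0.35, 0, 0.1, 0, 0, 0.35, 0, 0.1, 0, 0, 0.35]' | python3 steer.py
echo '[0, 0, -0.6, 0, 0.35, 0, 0, -1.25, 0, 0.35, -0.6, 0.15, -1.4, 0, 0.35, -1.2, 0.3, -1.4, 0, 0.35, -1.2, 0.3, -1.4, 0, 0.35]' | python3 steer.py
python3 -c "
from h import *
s=env.state(); print(w2b(s['eef_pos']),s['ft_force'],s['opening'])"
```

```text
t: 8.22
eef_pos: [556.5, 11.3, 41.8]
tcp_rot: [3.14, 0.001, 3.012]
ft_force: [1.2, 12.3, 3.3]
opening: 0.081
grip_force: 30.0
t: 8.38
eef_pos: [556.5, 11.2, 41.9]
tcp_rot: [3.139, 0.001, 3.012]
ft_force: [2.8, 20.1, 4.3]
opening: 0.076
grip_force: 30.0
t: 8.72
eef_pos: [556.1, 10.8, 41.4]
tcp_rot: [-3.141, -0.0, 3.013]
ft_force: [0.2, -0.1, 0.7]
opening: 0.232
grip_force: 0.0
t: 9.13
eef_pos: [582.7, 13.5, 69.9]
tcp_rot: [-3.142, 0.002, 3.012]
ft_force: [0.0, -0.1, -0.3]
opening: 0.35
grip_force: 0.0
[ 3.8418053  -4.18418167 69.89663441] [ 0.01610554 -0.05980679 -0.34862608] 0.35018673511360426
```

To row units: 28 mm is 1.4, 20 mm is 1.

```bash
echo '[0, 0.05, 0.5, 0, 0.35, 0, 0.05, 1, 0, 0.35, 0, 0.05, 1.4, 0, 0.35, 0, 0.05, 1.4, 0, 0, 0, 0.05, 1.4, 0, 0]' | python3 steer.py
echo '[0, 0, 0, 0, 0, 0, 0, 0, 0, 0, 0, 0, 0, 0, 0]' | python3 steer.py
echo '[0, 0.15, 0, 0, 0, 0, 0.3, 0, 0, 0, 0, 0.45, 0, 0, 0, 0, 0.45, 0, 0, 0]' | python3 steer.py
echo '[0, 0.05, 0, 0, 0, 0, 0.05, 0, 0, 0]' | python3 steer.py
echo '[0, 0.05, 0, 0, 0, 0, 0.05, 0, 0, 0]' | python3 steer.py
python3 -c "
from h import *
s=env.state(); print(w2b(s['eef_pos']),s['ft_force'],s['opening'])"
```

```text
t: 9.55
eef_pos: [580.3, 14.8, 40.6]
tcp_rot: [-3.141, -0.002, 3.013]
ft_force: [0.5, 0.4, 0.7]
opening: 0.261
grip_force: 0.0
t: 9.8
eef_pos: [581.1, 14.8, 41.9]
tcp_rot: [-3.142, 0.001, 3.013]
ft_force: [0.6, -0.1, -0.8]
opening: 0.081
grip_force: 30.0
t: 10.13
eef_pos: [582.4, 24.2, 41.9]
tcp_rot: [-3.141, 0.001, 3.013]
ft_force: [-1.4, 0.0, 2.3]
opening: 0.08
grip_force: 30.0
t: 10.3
eef_pos: [582.5, 24.3, 41.9]
tcp_rot: [-3.141, 0.0, 3.013]
ft_force: [-1.9, -6.4, 3.7]
opening: 0.083
grip_force: 30.0
t: 10.47
eef_pos: [582.4, 24.4, 41.9]
tcp_rot: [-3.14, 0.0, 3.013]
ft_force: [-2.1, -13.9, 3.8]
opening: 0.075
grip_force: 30.0
[ 2.20362156  6.53012093 41.86564005] [ -2.08274747 -13.85430961   3.84089519] 0.07498147355484014
```

To row units: 1 mm is 0.05.

```bash
echo '[0, 0.05, 0, 0, 0, 0, 0.05, 0, 0, 0]' | python3 steer.py
echo '[0, -0.15, 0, 0, 0, 0, -0.15, 0, 0, 0.35, 0, -0.15, 0, 0, 0.35, 0, -0.15, 0, 0, 0.35]' | python3 steer.py
echo '[0, 0, -0.75, 0, 0.35, 0, 0, -1.75, 0, 0.35, 0, 0, -3.25, 0, 1, 0, 0, -5, 0, 1, 0, 0, -7, 0, 1]' | python3 steer.py
echo '[0, 0, -1, 0, 1, 0, 0, -1.75, 0, 1, 0, 0, -1.75, 0, 1]' | python3 steer.py
python3 - <<'E'
from h import *
s=env.state(); print(w2b(s["eef_pos"]),s["ft_force"],s["opening"])
i=env.camera_info("wrist"); p,d=env.read_camera("wrist"); cv2.imwrite("pics/w3.png",p[:,:,::-1])
E
```

```text
t: 10.63
eef_pos: [582.5, 24.5, 41.9]
tcp_rot: [-3.139, 0.0, 3.013]
ft_force: [-3.3, -19.9, 3.9]
opening: 0.079
grip_force: 30.0
t: 10.97
eef_pos: [582.1, 24.2, 41.5]
tcp_rot: [3.141, -0.0, 3.013]
ft_force: [-0.2, -0.9, 0.3]
opening: 0.233
grip_force: 0.0
t: 11.38
eef_pos: [581.4, 24.3, 182.0]
tcp_rot: [-3.142, -0.003, 3.013]
ft_force: [1.1, -0.6, 1.2]
opening: 0.505
grip_force: 0.0
t: 11.63
eef_pos: [583.2, 24.2, 219.8]
tcp_rot: [3.141, 0.005, 3.013]
ft_force: [-0.1, 0.3, -0.5]
opening: 0.716
grip_force: 0.0
[  2.9753185    6.44134435 219.81429606] [-0.05692554  0.27209643 -0.47620785] 0.7156399659933437
```

View pics/w3.png

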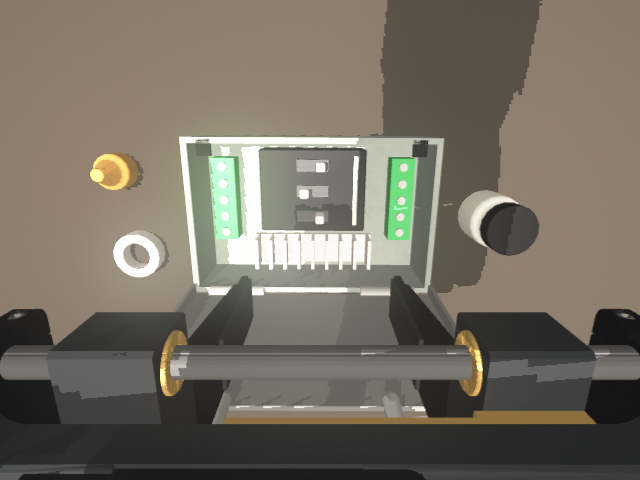

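The wrist view shows front lever on (320, 167), middle off (304, 193), rear on (320, 219), with the rib on the right at x≈356. All are as required. Next is the bar.

To row units: -75 mm is -3.75, -85 mm is -4.25.

```bash
echo '[0, 0, -1.25, 0.12, 0.6, 0, 0, -2.5, 0.24, 0.6, 0, 0, -3.75, 0.36, 0.6, 0, 0, -4.25, 0.48, 0.6, 0, 0, -4.25, 0.6, 0.6]' | python3 steer.py >/dev/null
echo '[0, 0, 0, 0.12, 0.6, 0, 0, 0, 0.24, 0.6, 0, 0, 0, 0.36, 0.6, 0, 0, 0, 0.48, 0.6, 0, 0, 0, 0.6, 0.6]' | python3 steer.py >/dev/null
echo '[0, 0, 0, 0.12, 0.6, 0, 0, 0, 0.24, 0.6, 0, 0, 0, 0.36, 0.6, 0, 0, 0, 0.375, 0.6, 0, 0, 0, 0.375, 0.6]' | python3 steer.py
python3 - <<'E'
from h import *
s=env.state(); print(w2b(s["eef_pos"]),s["joints"],s["opening"],totool(b2w([78.3,-1,229])))
i=env.camera_info("scene"); p,d=env.read_camera("scene"); C=w2b(cloud(i,d).reshape(-1,3))
m=(abs(C[:,1])<35)&(C[:,2]>225)&(C[:,2]<262)&(C[:,0]>55)&(C[:,0]<105); Q=C[m]; print(m.sum(),np.median(Q,0),Q.min(0),Q.max(0))
print(proj(i,b2w([78.3,-1,248])))
E
```

```text
t: 12.93
eef_pos: [582.0, 24.0, 300.2]
tcp_rot: [-3.14, 0.0, 1.44]
ft_force: [-0.0, 0.3, 0.6]
opening: 0.602
grip_force: 0.0
[  1.83061259   6.05780931 300.22969826] [-7.21931154e-02  3.56384607e-01  1.54595089e+00 -7.04732450e-05
  1.24127073e+00  5.82606366e-02] 0.6021701566849926 [-7.18734247 76.59884531 71.07748449]
152 [ 82.49442605  -0.56671497 250.93370829] [ 75.66392715 -34.76764028 244.84194955] [ 85.68233641  34.82396808 254.00276688]
[[365.62658441 192.58055852]]
```

To row units: -7 mm is -0.35, 78 mm is 3.9.

```bash
echo '[-0.15, 1.5, 0, 0, 0.6, -0.35, 3, 0, 0, 0.6, -0.35, 3.9, 0, 0, 0.6, -0.35, 3.9, 0, 0, 0.6]' | python3 steer.py
echo '[0, 0, 1, 0, 0.6, 0, 0, 2, 0, 0.6, 0, 0, 2.75, 0, 0.6, 0, 0, 3.3, 0, 0.6, 0, 0, 3.55, 0, 0.6]' | python3 steer.py
python3 - <<'E'
from h import *
s=env.state(); print(w2b(s["eef_pos"]),s["ft_force"],s["opening"])
p,d=env.read_camera("scene"); cv2.imwrite("pics/s4.png",cv2.resize(p[80:320,200:520,::-1],None,fx=2,fy=2))
E
```

```text
t: 13.32
eef_pos: [660.9, 5.8, 299.9]
tcp_rot: [-3.141, 0.0, 1.441]
ft_force: [0.8, 0.0, 0.1]
opening: 0.598
grip_force: 0.0
t: 13.73
eef_pos: [657.8, 6.7, 228.8]
tcp_rot: [-3.139, 0.0, 1.44]
ft_force: [0.4, 0.2, 0.8]
opening: 0.598
grip_force: 0.0
[ 79.21569885  -1.05951115 228.83008589] [0.42622302 0.16783548 0.81206526] 0.5978611944302109
```

View pics/s4.png

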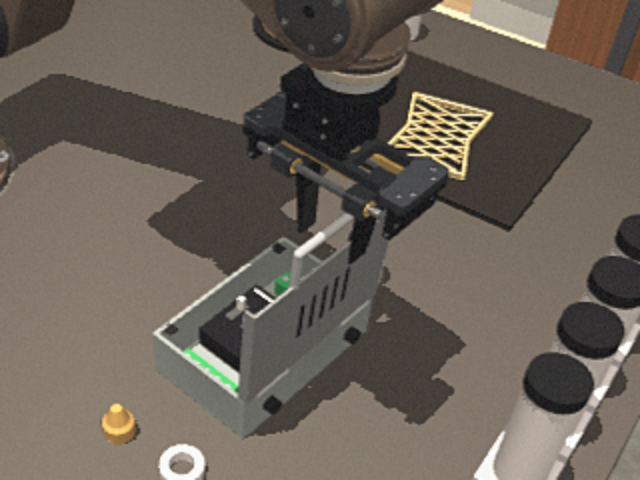

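The scene crop shows the fingers straddling the bar, one in front at (305, 205) and one behind at (358, 240). I close the gripper.

```bash
echo '[0, 0, 0, 0, 0.4, 0, 0, 0, 0, 0.25, 0, 0, 0, 0, 0.1, 0, 0, 0, 0, 0, 0, 0, 0, 0, 0]' | python3 steer.py
echo '[0, 0, 0, 0, 0, 0, 0, 0, 0, 0, 0, 0, 0, 0, 0, 0, 0, 0, 0, 0, 0, 0, 0, 0, 0]' | python3 steer.py
python3 - <<'E'
from h import *
s=env.state(); c=w2b(s["eef_pos"]); print(c,s["ft_force"],s["opening"])
# arc plan: grasp point z = eef z + 19 ; hinge at (70, 68)
r=180; g=np.array([c[0],c[2]+19]); print("r est",np.hypot(g[0]-70,g[1]-68), "ang",np.arctan2(g[1]-68,70-g[0]))
a0=np.arctan2(g[1]-68,70-g[0])
A=np.append(np.arange(1.62,0,-.06),0); 
X=70-r*np.cos(A); Z=68+r*np.sin(A)
X0=70-r*np.cos(a0);Z0=68+r*np.sin(a0)
for a,x,z in zip(A,X-X0,Z0-Z): print(f"{a:.2f} y{x:.1f} z{z:.1f}")
E
```

```text
t: 14.2
eef_pos: [658.7, 6.5, 231.2]
tcp_rot: [3.141, 0.0, 1.438]
ft_force: [0.7, 0.4, -0.7]
opening: 0.305
grip_force: 0.0
t: 14.62
eef_pos: [658.6, 6.5, 230.7]
tcp_rot: [3.141, 0.0, 1.438]
ft_force: [-1.2, -0.7, 1.2]
opening: 0.094
grip_force: 30.0
[ 80.05665539  -1.14338249 230.68911178] [-1.20461972 -0.7326406   1.16849661] 0.09365906285206274
r est 181.96722138294348 ang 1.6260908013080544
1.62 y-1.1 z-0.1
1.56 y-11.9 z-0.3
1.50 y-22.7 z0.2
1.44 y-33.4 z1.3
1.38 y-44.1 z3.0
1.32 y-54.6 z5.4
1.26 y-65.0 z8.3
1.20 y-75.2 z12.0
1.14 y-85.1 z16.2
1.08 y-94.8 z21.0
1.02 y-104.2 z26.3
0.96 y-113.2 z32.3
0.90 y-121.8 z38.7
0.84 y-130.1 z45.7
0.78 y-137.9 z53.1
0.72 y-145.3 z61.0
0.66 y-152.1 z69.4
0.60 y-158.5 z78.1
0.54 y-164.3 z87.2
0.48 y-169.6 z96.6
0.42 y-174.3 z106.3
0.36 y-178.4 z116.3
0.30 y-181.9 z126.5
0.24 y-184.8 z136.9
0.18 y-187.0 z147.5
0.12 y-188.7 z158.2
0.06 y-189.6 z168.9
-0.00 y-189.9 z179.7
0.00 y-189.9 z179.7
```

To row units: -28 mm is -1.4, -22.5 mm is -1.125.

```bash
echo '[0, -0.3, 0, 0, 0, 0, -0.575, 0, 0, 0, 0, -0.85, 0, 0, 0, 0, -1.125, 0.01, 0, 0, 0, -1.4, 0.035, 0, 0]' | python3 steer.py
echo '[0, -0.27, 0.03, 0, 0, 0, -0.535, 0.07, 0, 0, 0, -0.805, 0.115, 0, 0, 0, -1.07, 0.17, 0, 0, 0, -1.33, 0.235, 0, 0]' | python3 steer.py
python3 - <<'E'
from h import *
s=env.state(); c=w2b(s["eef_pos"]); print(c,s["ft_force"],s["opening"],s["grip_force"])
A=np.arange(1.32,-.01,-.03); Y=-180*np.cos(A); Z=-180*np.sin(A)
for k in range(0,len(A)-1,5): print(f"{A[k]:.2f}",[(round(y-Y[k],1),round(z-Z[k],1)) for y,z in zip(Y[k+1:k+6],Z[k+1:k+6])])
E
```

```text
t: 15.03
eef_pos: [630.2, 10.4, 230.1]
tcp_rot: [3.141, -0.0, 1.438]
ft_force: [1.6, 1.0, 2.0]
opening: 0.096
grip_force: 30.0
t: 15.45
eef_pos: [603.9, 14.0, 225.1]
tcp_rot: [-3.142, -0.0, 1.438]
ft_force: [0.3, 3.4, 4.4]
opening: 0.098
grip_force: 30.0
[ 24.82581829  -0.89982892 225.09764686] [0.27238102 3.44857077 4.44934703] 0.09787136151552436 30.000703632831573
1.32 [(np.float64(-5.2), np.float64(1.4)), (np.float64(-10.4), np.float64(3.0)), (np.float64(-15.5), np.float64(4.7)), (np.float64(-20.6), np.float64(6.6)), (np.float64(-25.6), np.float64(8.6))]
1.17 [(np.float64(-4.9), np.float64(2.2)), (np.float64(-9.8), np.float64(4.5)), (np.float64(-14.6), np.float64(7.0)), (np.float64(-19.3), np.float64(9.6)), (np.float64(-24.0), np.float64(12.4))]
1.02 [(np.float64(-4.6), np.float64(2.9)), (np.float64(-9.0), np.float64(5.9)), (np.float64(-13.4), np.float64(9.1)), (np.float64(-17.7), np.float64(12.4)), (np.float64(-21.9), np.float64(15.8))]
0.87 [(np.float64(-4.1), np.float64(3.5)), (np.float64(-8.0), np.float64(7.2)), (np.float64(-11.9), np.float64(11.0)), (np.float64(-15.6), np.fl
[... 292 characters left out ...]
 (np.float64(-5.6), np.float64(9.3)), (np.float64(-8.1), np.float64(14.0)), (np.float64(-10.5), np.float64(18.8)), (np.float64(-12.8), np.float64(23.7))]
0.42 [(np.float64(-2.1), np.float64(5.0)), (np.float64(-4.1), np.float64(10.0)), (np.float64(-5.9), np.float64(15.1)), (np.float64(-7.6), np.float64(20.2)), (np.float64(-9.1), np.float64(25.4))]
0.27 [(np.float64(-1.4), np.float64(5.2)), (np.float64(-2.6), np.float64(10.5)), (np.float64(-3.6), np.float64(15.8)), (np.float64(-4.5), np.float64(21.1)), (np.float64(-5.2), np.float64(26.5))]
0.12 [(np.float64(-0.6), np.float64(5.4)), (np.float64(-1.0), np.float64(10.8)), (np.float64(-1.2), np.float64(16.1)), (np.float64(-1.3), np.float64(21.5))]
```

Forces are small, so I continue along the arc.

To row units: -25.6 mm is -1.28, -20.6 mm is -1.03.

```bash
echo '[0, -0.26, 0.07, 0, 0, 0, -0.52, 0.15, 0, 0, 0, -0.775, 0.235, 0, 0, 0, -1.03, 0.33, 0, 0, 0, -1.28, 0.43, 0, 0]' | python3 steer.py
echo '[0, -0.245, 0.11, 0, 0, 0, -0.49, 0.225, 0, 0, 0, -0.73, 0.35, 0, 0, 0, -0.965, 0.48, 0, 0, 0, -1.2, 0.62, 0, 0]' | python3 steer.py
echo '[0, -0.23, 0.145, 0, 0, 0, -0.45, 0.295, 0, 0, 0, -0.67, 0.455, 0, 0, 0, -0.885, 0.62, 0, 0, 0, -1.095, 0.79, 0, 0]' | python3 steer.py
python3 -c "
from h import *
s=env.state(); print(w2b(s['eef_pos']),s['ft_force'],s['opening'])"
```

```text
t: 15.87
eef_pos: [578.5, 17.3, 216.4]
tcp_rot: [-3.141, -0.0, 1.438]
ft_force: [1.6, 4.5, 0.7]
opening: 0.1
grip_force: 30.0
t: 16.28
eef_pos: [554.8, 20.4, 203.9]
tcp_rot: [-3.142, 0.0, 1.438]
ft_force: [2.9, 3.7, -1.2]
opening: 0.096
grip_force: 30.0
t: 16.7
eef_pos: [533.1, 23.3, 188.1]
tcp_rot: [-3.141, 0.0, 1.438]
ft_force: [2.6, 4.1, -0.3]
opening: 0.095
grip_force: 30.0
[-46.54987846  -1.09226586 188.05868628] [ 2.62872439  4.14349116 -0.27261495] 0.09458549560470207
```

The rows are not in the units I measure in: shifts go in units of 20 mm. I convert before sending: -19.3 mm is -0.965, 18.9 mm is 0.945.

```bash
echo '[0, -0.205, 0.175, 0, 0, 0, -0.4, 0.36, 0, 0, 0, -0.595, 0.55, 0, 0, 0, -0.78, 0.745, 0, 0, 0, -0.965, 0.945, 0, 0]' | python3 steer.py
echo '[0, -0.175, 0.205, 0, 0, 0, -0.345, 0.415, 0, 0, 0, -0.505, 0.63, 0, 0, 0, -0.66, 0.855, 0, 0, 0, -0.81, 1.08, 0, 0]' | python3 steer.py
echo '[0, -0.14, 0.23, 0, 0, 0, -0.28, 0.465, 0, 0, 0, -0.405, 0.7, 0, 0, 0, -0.525, 0.94, 0, 0, 0, -0.64, 1.185, 0, 0]' | python3 steer.py
echo '[0, -0.105, 0.25, 0, 0, 0, -0.205, 0.5, 0, 0, 0, -0.295, 0.755, 0, 0, 0, -0.38, 1.01, 0, 0, 0, -0.455, 1.27, 0, 0]' | python3 steer.py
python3 -c "
from h import *
s=env.state(); c=w2b(s['eef_pos']);print(c,s['ft_force'],s['opening'],np.arctan2(c[2]+19-68,70-c[0]))"
```

```text
t: 17.12
eef_pos: [514.2, 25.8, 169.1]
tcp_rot: [3.141, 0.0, 1.438]
ft_force: [1.8, 4.7, -0.2]
opening: 0.094
grip_force: 30.0
t: 17.53
eef_pos: [498.1, 27.9, 147.5]
tcp_rot: [-3.141, 0.0, 1.438]
ft_force: [1.6, 3.8, -0.3]
opening: 0.096
grip_force: 30.0
t: 17.95
eef_pos: [485.5, 29.6, 123.7]
tcp_rot: [3.141, 0.0, 1.438]
ft_force: [1.0, 2.6, -0.1]
opening: 0.099
grip_force: 30.0
t: 18.37
eef_pos: [476.7, 30.8, 98.3]
tcp_rot: [3.141, 0.0, 1.438]
ft_force: [1.8, 3.3, 0.3]
opening: 0.097
grip_force: 30.0
[-103.5158136    -1.02365571   98.33722609] [1.82985636 3.26427379 0.28129787] 0.09688274739606366 0.27702724403619944
```

To row units: 21 mm is 1.05, 17.5 mm is 0.875.

```bash
echo '[0, -0.07, 0.26, 0, 0, 0, -0.13, 0.525, 0, 0, 0, -0.165, 0.7, 0, 0, 0, -0.195, 0.875, 0, 0, 0, -0.225, 1.05, 0, 0]' | python3 steer.py
echo '[0, -0.02, 0.15, 0, 0, 0, -0.04, 0.3, 0, 0, 0, -0.055, 0.45, 0, 0, 0, -0.065, 0.6, 0, 0, 0, -0.075, 0.75, 0, 0]' | python3 steer.py
echo '[0, -0.01, 0.1, 0, 0, 0, -0.015, 0.2, 0, 0, 0, -0.02, 0.3, 0, 0, 0, -0.025, 0.4, 0, 0, 0, -0.025, 0.45, 0, 0]' | python3 steer.py
python3 -c "
from h import *
s=env.state(); c=w2b(s['eef_pos']);print(c,s['ft_force'],s['opening'],np.arctan2(c[2]+19-68,70-c[0]))"
```

```text
t: 18.78
eef_pos: [472.4, 31.4, 77.5]
tcp_rot: [3.141, 0.0, 1.438]
ft_force: [3.9, 3.2, 0.1]
opening: 0.097
grip_force: 30.0
t: 19.2
eef_pos: [471.0, 31.6, 62.6]
tcp_rot: [3.141, 0.0, 1.438]
ft_force: [4.5, 3.0, -0.3]
opening: 0.099
grip_force: 30.0
t: 19.62
eef_pos: [470.8, 31.6, 53.7]
tcp_rot: [3.14, 0.0, 1.438]
ft_force: [4.1, 2.2, 11.5]
opening: 0.097
grip_force: 30.0
[-109.38592934   -1.01409897   53.73139311] [ 4.05796201  2.18139544 11.45463358] 0.09731837087714255 0.026369383753882335
```

To row units: 1 mm is 0.05.

```bash
echo '[0, 0, 0, 0, 0, 0, 0, 0, 0, 0]' | python3 steer.py
echo '[0, 0, 0.05, 0, 0, 0, 0, 0.05, 0, 0, 0, 0, 0.05, 0, 0]' | python3 steer.py
python3 - <<'E'
from h import *
s=env.state(); print(w2b(s["eef_pos"]),s["ft_force"])
for n in("scene","top"):
    i=env.camera_info(n); p,d=env.read_camera(n); C=w2b(cloud(i,d).reshape(-1,3))
    for x in range(-60,70,20):
        m=(abs(C[:,1])<100)&(abs(C[:,0]-x)<8)&(C[:,2]>55)&(C[:,2]<100)
        print(n,x,m.sum(),np.median(C[m,2]).round(1) if m.any() else None)
    if n=="scene": cv2.imwrite("pics/s5.png",cv2.resize(p[140:340,200:440,::-1],None,fx=3,fy=3))
E
```

```text
t: 19.78
eef_pos: [470.8, 31.6, 53.8]
tcp_rot: [3.14, 0.0, 1.438]
ft_force: [6.0, 2.7, -1.1]
opening: 0.096
grip_force: 30.0
t: 20.03
eef_pos: [470.9, 31.6, 53.5]
tcp_rot: [3.14, 0.0, 1.438]
ft_force: [2.5, 2.5, 12.4]
opening: 0.095
grip_force: 30.0
[-109.36662455   -0.99615961   53.51691401] [ 2.52267488  2.54857943 12.43362907]
scene -60 413 71.2
scene -40 426 71.2
scene -20 442 71.2
scene 0 446 71.3
scene 20 468 71.3
scene 40 481 71.4
scene 60 496 71.3
top -60 151 71.7
top -40 362 72.0
top -20 336 71.6
top 0 537 71.8
top 20 533 72.0
top 40 536 71.7
top 60 533 71.7
```

View pics/s5.png

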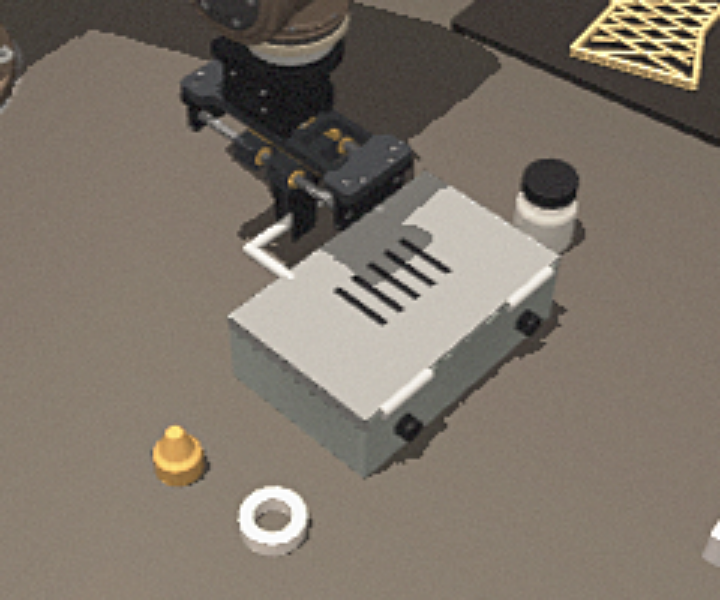

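The crop shows the cover lying flat, at the same height from front to hinge, with the gripper still on the bar at (295, 220). I open slightly and lift straight up.

To row units: -22 mm is -1.1, -5 mm is -0.25.

```bash
echo '[0, 0, 0, 0, 0.3, 0, 0, 0, 0, 0.3, 0, 0, 0, 0, 0.3, 0, 0, 0, 0, 0.3, 0, 0, 0, 0, 0.3]' | python3 steer.py
echo '[0, 0, -0.25, 0, 0.3, 0, 0, -0.6, 0, 0.3, 0, 0, -1.1, 0, 0.3, 0, 0, -2, 0, 0.3, 0, 0, -3, 0, 0.3]' | python3 steer.py
echo '[0, 0, -1.25, 0, 0.3, 0, 0, -2.75, 0, 0.3, 0, 0, -4.25, 0, 0.3, 0, 0, -4.25, 0, 0.3]' | python3 steer.py
python3 - <<'E'
from h import *
i=env.camera_info("scene"); p,d=env.read_camera("scene"); C=w2b(cloud(i,d).reshape(-1,3))
for x in (-60,-20,20,60,-110):
    m=(abs(C[:,1])<(100 if x>-100 else 40))&(abs(C[:,0]-x)<8)&(C[:,2]>55)&(C[:,2]<100); print(x,m.sum(),np.median(C[m,2]).round(1))
cv2.imwrite("pics/s6.png",p[:,:,::-1])
E
```

```text
t: 20.55
eef_pos: [469.9, 31.7, 52.6]
tcp_rot: [-3.141, 0.0, 1.438]
ft_force: [0.7, -0.3, -0.8]
opening: 0.295
grip_force: 0.0
t: 20.97
eef_pos: [469.8, 31.7, 113.6]
tcp_rot: [-3.14, 0.0, 1.438]
ft_force: [0.7, -0.1, -0.3]
opening: 0.305
grip_force: 0.0
t: 21.3
eef_pos: [471.9, 31.7, 203.2]
tcp_rot: [3.134, -0.0, 1.438]
ft_force: [0.9, 0.4, 0.8]
opening: 0.305
grip_force: 0.0
-60 424 71.2
-20 450 71.3
20 468 71.3
60 502 71.4
-110 121 70.5
```

View pics/s6.png

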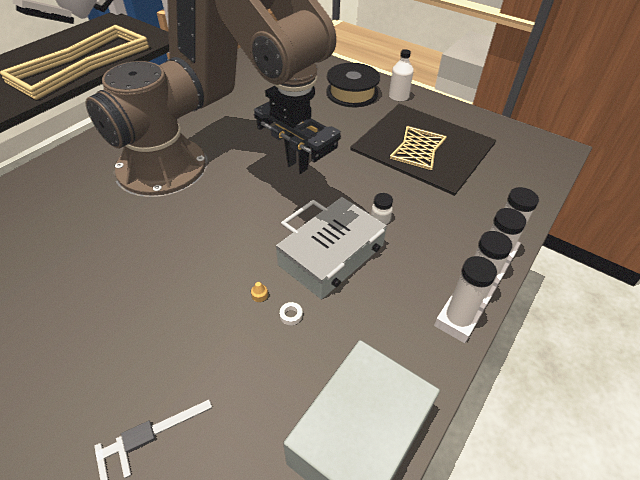

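The cover is closed at (335, 245), the gripper is clear at (300, 150), and the loose items stand where they were. I hand the job in.

```bash
python3 -c "
from cell import env
print(env.job_done())"
```

```text
the job is handed in; nothing more can be done
None
```

The job is handed in at about 21 s on the robot clock (no verdict came back): front and rear switches pushed on and the middle one off, each to its stop, the cover lowered by its bar until it rested flat and closed, and the loose things left where they were.

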